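# Unlock the eccentric cam and push the bearing carriage home

## Task

On the bench fixture, first push the cam's arm round clockwise (seen from above) until it rests against its stop pin, so that the cam's low point faces the carriage; only then push the carriage that holds the bearing forward, towards the cam, until its cross block is fully home against the ends of the two rails. Only push with the fingertips: the bearing must stay seated in its nest, and the screwdriver, the nut and the hex key lying beside the fixture must stay where they are.

Things in the scene. Friction and masses are not known exactly. Their poses are not given: they have to be found in the camera images.
- fixture: Fixed dark steel base plate, 280 (x) x 110 (y) x 12 mm, on the bench. Origin: centre of its underside. Its +x is the way the carriage is pushed (forward), from the push end (x = -140 mm) to the cam end; it points roughly to the robot's left. Two rails, x = -75 to +15 mm, y = +-20 to +-35 mm, top 34 mm above the bench.
- stop_pin (a point): Top of the fixed steel stop pin for the cam's arm: 8 mm thick, upright, ends 46 mm above the bench; at (55, -36) mm in the fixture's frame.
- cam_axis (a point): Vertical pivot of the cam, at (80, 0) mm of the fixture; this point is 34 mm above the bench, on the top of the cam, a steel disc of radius 34 mm, 14 mm thick, whose centre lies 16 mm off the pivot. The axes are the fixture's.
- cam (a joint): Angle of the cam in rad, growing counter-clockwise from above; 0 = low point to the carriage, arm on the stop pin (hard stop); starts at 1.5 to 2.1, where it bars the carriage. Its arm, a flat bar 34 to 42 mm above the bench, points from the pivot along (-110 degrees + this angle), counter-clockwise from the fixture's +x. Friction 0.35 N m, some 4 N at the peg; stays where it is left.
- cam_peg (a point): Centre of the upright black peg at the end of the cam's arm: 85 mm from the pivot, 16 mm thick, from 42 to 85 mm above the bench; this point is 64 mm above the bench. It is pushed sideways to turn the cam.
- carriage (a joint): Travel of the carriage in m along the fixture's +x; 0 at the start, 0.032 = fully home (cross block against the rail ends, hard stop). With the cam away from its low point the carriage's roller runs into the cam and it cannot get home. It slides with about 2.5 N friction and stays where it is left.
- push_face (a point): Middle of the flat rear face of the carriage's aluminium cross block, 40 mm above the bench. The block is 76 mm wide (fixture y), 30 mm deep, and reaches from 13 to 58 mm above the bench; this face looks to the fixture's -x and at the start is 3 mm inside the base plate's rear edge.
- nest (a point): Centre of the floor of the round nest on the carriage (40 mm above the bench; rim 63 mm across and 5 mm above the floor), 97 mm ahead of push_face along the fixture's +x.
- bearing: Loose ball bearing, 52 mm across, 15 mm high, lying in the nest. Origin: centre of its underside, z up. It rides along and is not to be lifted.
- screwdriver: Loose screwdriver with dark handle, 200 mm long, 27 mm thick, lying on the bench along the fixture's +y side. Origin: centre of its underside. Bystander.
- nut: Loose hex nut, 24x28x13 mm, on the bench near the push end, on the fixture's +y side. Origin: centre of its underside. Bystander.
- hex_key: Loose L-shaped hex key, 37x107x9 mm, lying flat, on the bench some 110 mm behind the push end, crosswise, 10 mm above the bench at most. Origin: centre of its underside. Bystander.

How it is judged (in metres and radians):
On the way, in this order (a step that is already met when the one before it is completed fails the run):
1. the cam is at its low point (within 0.15 rad of its stop) while the carriage is still back (under 8 mm of travel) (value of joint cam below 0.15 rad and value of joint carriage below 0.008 m), for 0.2 s.
2. the carriage is fully home (within 2.5 mm) (value of joint carriage above 0.0295 m), for 0.2 s.
At the end, for the whole second after the job is handed in: Carriage within 2.5 mm of fully home and at rest, cam within 0.2 rad of its low point (arm on the stop pin) and at rest, bearing lying flat within 6 mm of the nest's centre, screwdriver, nut and hex key within 20 mm of where they lay (value of joint carriage above 0.0295 m and value of joint cam below 0.2 rad and velocity of joint carriage between -0.005 and 0.005 m/s and velocity of joint cam between -0.05 and 0.05 rad/s and distance between bearing and nest below 0.006 m and angle between bearing's own z axis and vertical below 0.1 rad and linear speed of bearing below 0.02 m/s and distance of each of screwdriver, nut, hex_key from where it was at the start of the episode below 0.02 m); the robot touches nothing.
It fails at once if the carriage was pushed forward (over 12 mm) with the cam away from its low point (over 0.25 rad) (value of joint carriage above 0.012 m and value of joint cam above 0.25 rad).
It fails at once if the bearing was lifted or knocked out of its nest (over 10 mm) (distance between bearing and nest above 0.01 m).
It fails at once if the screwdriver was lifted, carried or pushed away (over 20 mm) (distance of screwdriver from where it was at the start of the episode above 0.02 m).
It fails at once if the nut was lifted, carried or pushed away (over 20 mm) (distance of nut from where it was at the start of the episode above 0.02 m).
It fails at once if the hex key was lifted, carried or pushed away (over 20 mm) (distance of hex_key from where it was at the start of the episode above 0.02 m).
It also fails if it takes over 51 s, if anything falls off the work surface, if the arm or the gripper's body presses on something with over 40 N, if the wrist force passes 120 N, or if a joint passes its speed limit or range.

## Robot

A 7-joint arm with a two-finger parallel gripper is mounted at the origin on the work surface; the furniture and walls round the work are solid. World frame = base frame: x ahead of the robot, y to its left, z up, the work surface at z = 0. Lengths are in mm, angles in rad, forces in N, time in s.
With the tool pointing down it reaches from about 400 to 850 mm from the base axis. Payload 10.4 kg.
Tool frame: the origin (TCP) lies on the front face of the gripper's body, between the roots of the fingers; the fingertips stand 73 mm ahead of it and the grasp point (between the pads) lies 54 mm ahead of it; x points along the fingers, z is the direction in which the jaws open and shut, and the axes are right-handed (so a half turn about x gives the same grasp; the last joint's range is limited). The gripper opens to 85 mm and grips with 20 to 120 N. Pads are 22 mm wide; open, the fingers measure 114 mm over their backs; the gripper's body (76 mm by 85 mm) begins 54 mm behind the grasp point. The pads swing forward as they close: fully open they stand 13 mm farther back than shut.
Start: joints at [1.17, 0.332, -0.065, 1.46, 0.022, 1.35, -0.088], TCP at [230.567, -580.932, 303.938] pointing down, gripper open.
Joint ranges: [-2.6, 2.6], [-0.5, 2.12], [-1.47, 1.34], [0.16, 2.42], [-1.27, 4.41], [0.06, 2.06], [-2.6, 2.6]. Speed limits (rad/s): [2.22, 2.22, 2.79, 2.79, 3.14, 3.14, 3.14].

## Interface

Orientations are given as [roll, pitch, yaw] about the fixed x, y, z axes, in that order (R = Rz(yaw) Ry(pitch) Rx(roll)).
In Python, from workcell import robot gives the robot as it stands.
- The arm moves only by the tool step_arm, never from a script. Its arguments are lists of equal length, an entry for each row: "dp": the shift along the world's x, y, z in m, a list of three; "rot": the turn, a rotation vector about the world's x, y, z in degrees, a list of three; "gripper": the opening, from 0 (shut) to 1 (fully open). In form: {"dp": [[dx, dy, dz], ...], "rot": [[rx, ry, rz], ...], "gripper": [gripper, ...]}. A call has 1 to 8 rows; each row is the pose to reach, as a shift and turn from the pose commanded when the call began; what a row does not reach only later rows make up. A row lasts 1/10 s, in which the tool goes at most 50 mm and 8.59 degrees, less where a joint would pass 70% of its speed; a pose out of reach is approached as far as the arm can. A call with a gripper value outside its range is refused whole. The fingers move at their own pace and stop on an object; "force" is the grip in N (left out, the last holds). Time passes only in rows, so rows that repeat a pose let the fingers close. It gives the time, the measured TCP pose, the force and the opening at its end, in the units of the state.
- robot.get_state(): the state, without advancing time (a new reading comes with each control period).
- robot.read_camera(name): name is "scene" or "side" or "wrist"; returns the picture (480x640x3 uint8, blue, green, red); there is no depth.
- robot.camera_params(name): a dict with "intrinsics" (3x3 intrinsics, pixels), "pose" (4x4, takes a point from camera to world coordinates); the wrist camera has in their place "mount" (4x4, takes a point from camera to tool coordinates, whose origin is the TCP and whose axes are the tool frame's). Camera axes: x right, y down, z forward; pixel columns grow to the right and rows downward; lengths in mm; the calibration is good to about 2 mm. A picture is of the moment at which its call begins: read the wrist's pose just before it. camera_params takes no time and is no camera call.
- robot.finish_job(): hands the job in, once; it reports no verdict.
The state is a dict: "time": time; "joint_pos": joint angles; "qd": joint speeds; "tau": joint torques, N m; "tool_pos": TCP position; "tcp_rot": TCP orientation; "force": force on the tool from outside, world axes, zero at the start; "ft_torque": the same for the moment, N m; "grip_width": finger opening in mm.
Only numpy, scipy, OpenCV 4.12 (cv2) and the standard library are available. Lean on these libraries where they do the work, as an engineer would, in place of code of your own. Each camera call takes 0.05 s, during which the arm holds its last target.

## Working session

There is one attempt and no reset: what is moved stays moved. The work goes in short steps, Python scripts to look and compute and a tool call to move; the robot and the scene stay as the last step left them, time stands still between calls to the robot, and variables do not carry over. Pictures are saved under pics/ and viewed, and the job is handed in when it is done.

Besides the shell and the picture viewer there is one more tool, called after "Request:" by a JSON object that holds its "op" and its "data". step_arm: Moves the arm, as the interface text tells. Its arguments: {"type":"object","properties":{"dp":{"type":"array","items":{"type":"array","items":{"type":"number"}}},"rot":{"type":"array","items":{"type":"array","items":{"type":"number"}}},"gripper":{"type":"array","items":{"type":"number"}},"force":{"type":"number"}},"required":["dp","rot","gripper"]}

```bash
mkdir -p pics; python3 - <<'E'
from workcell import robot
import cv2
s=robot.get_state();print({k:s[k] for k in('time','tool_pos','tcp_rot','force','grip_width')})
for n in('scene','side'):
    cv2.imwrite(f'pics/{n}0.png',robot.read_camera(n));p=robot.camera_params(n);print(n,p)
print(robot.camera_params('wrist'))
E
```

```text
{'time': 0.0, 'tool_pos': array([ 230.43266672, -580.69014649,  303.12108658]), 'tcp_rot': array([-3.07126826,  1.56942273,  2.01893216]), 'force': array([ 0.49892205, -0.28438531, -0.20927429]), 'grip_width': 85.47523844337229}
scene {'intrinsics': array([[521.42300253,   0.        , 325.70351929],
       [  0.        , 521.42300253, 240.26182883],
       [  0.        ,   0.        ,   1.        ]]), 'pose': array([[-7.45555451e-01, -5.07678400e-01,  4.31751911e-01,
         8.39333660e+01],
       [-6.66441751e-01,  5.69467690e-01, -4.81208835e-01,
         4.30196047e+02],
       [-1.56943216e-03, -6.46505369e-01, -7.62907822e-01,
         7.30546304e+02],
       [ 0.00000000e+00,  0.00000000e+00,  0.00000000e+00,
         1.00000000e+00]])}
side {'intrinsics': array([[547.70354918,   0.        , 324.57068763],
       [  0.        , 547.70354918, 245.16186473],
       [  0.        ,   0.        ,   1.        ]]), 'pose': array([[-8.17684463e-01, -3.36557937e-01,  4.67034125e-01,
         4.43142157e+01],
       [-5.75622361e-01,  4.67948353e-01, -6.70584251e-01,
         5.69275798e+02],
       [ 7.14260297e-03, -8.17161608e-01, -5.76364372e-01,
         5.56202743e+02],
       [ 0.00000000e+00,  0.00000000e+00,  0.00000000e+00,
         1.00000000e+00]])}
{'intrinsics': array([[371.50558082,   0.        , 320.61456873],
       [  0.        , 371.50558082, 235.51975114],
       [  0.        ,   0.        ,   1.        ]]), 'mount': array([[ 1.79629219e-03, -2.75380238e-01,  9.61333708e-01,
        -6.86542394e+01],
       [-1.29213534e-04, -9.61335315e-01, -2.75380457e-01,
         6.93106792e+01],
       [ 9.99998378e-01,  3.70446438e-04, -1.76242197e-03,
        -1.70097067e-02],
       [ 0.00000000e+00,  0.00000000e+00,  0.00000000e+00,
         1.00000000e+00]])}
```

View pics/scene0.png

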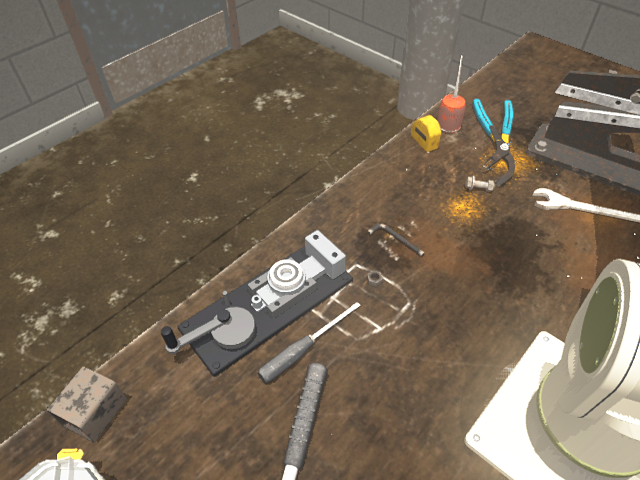

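View pics/side0.png

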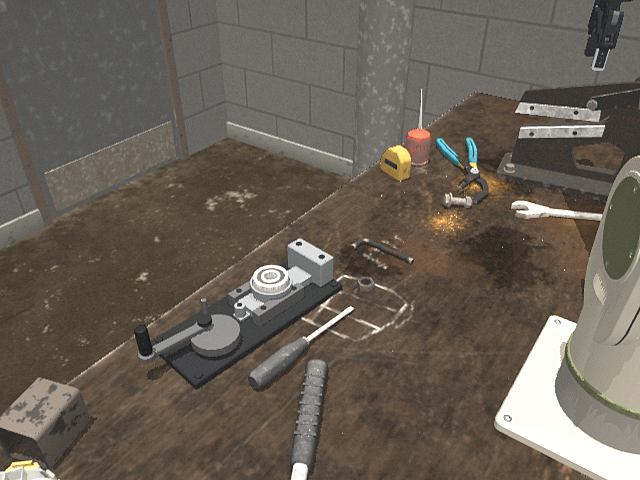

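The fixture lies at about (180–350, 235–370) in the scene view. The peg is at (168,335), the push block at (325,250), the hex key at (395,238) and the nut at (375,277). I'll zoom in for exact points.

```bash
python3 - <<'E'
import cv2
a=cv2.imread('pics/scene0.png')[225:380,155:355];cv2.imwrite('pics/sc.png',cv2.resize(a,None,fx=4,fy=3.8,interpolation=cv2.INTER_CUBIC)[:600])
cv2.imwrite('pics/sc.png',cv2.resize(a[:150],(800,600),interpolation=cv2.INTER_CUBIC))
a=cv2.imread('pics/side0.png')[235:385,135:335];cv2.imwrite('pics/sd.png',cv2.resize(a,(800,600),interpolation=cv2.INTER_CUBIC))
E
```

```text
(no output)
```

View pics/sc.png

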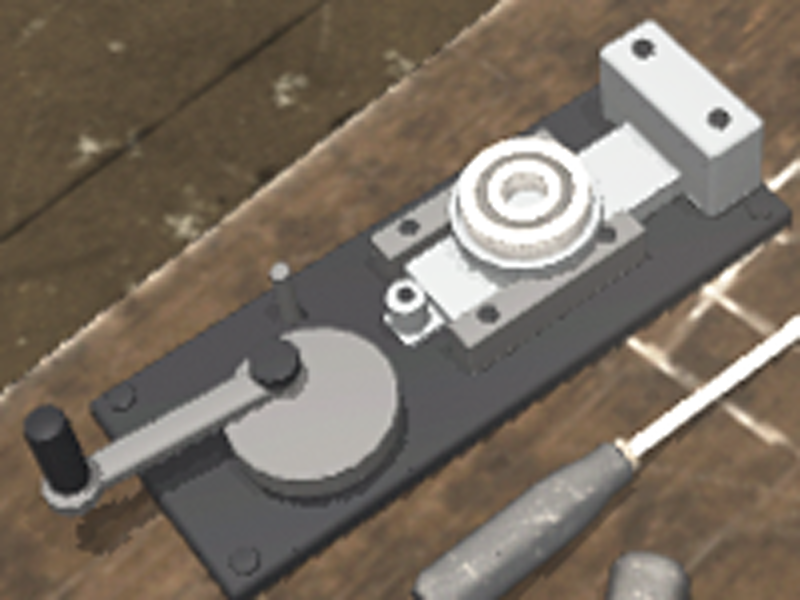

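View pics/sd.png

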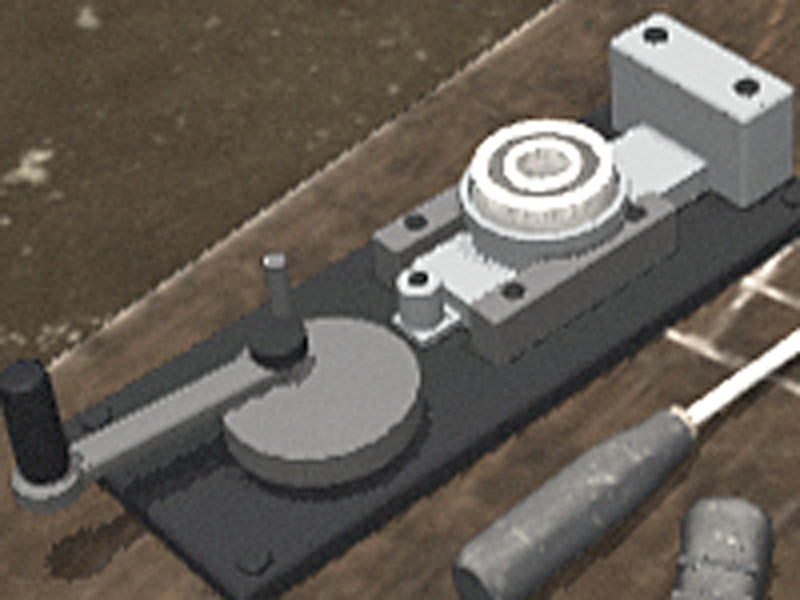

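```bash
cat > h.py <<'E'
import numpy as np,cv2
from workcell import robot
def proj(n,P):
    p=robot.camera_params(n);M=np.linalg.inv(p['pose']);c=(M[:3,:3]@np.atleast_2d(P).T).T+M[:3,3]
    q=(p['intrinsics']@c.T).T;return q[:,:2]/q[:,2:]
def F2W(f,P):
    P=np.atleast_2d(P).astype(float);c,s=np.cos(f[2]),np.sin(f[2])
    return np.c_[f[0]+c*P[:,0]-s*P[:,1],f[1]+s*P[:,0]+c*P[:,1],P[:,2]]
E
cat > fit.py <<'E'
from h import *
from scipy.optimize import least_squares
F=np.array([[55,-36,46],[-137,-38,58],[-107,-38,58],[-137,38,58],[-107,38,58],[140,55,12],[-40,0,55]])
A=np.array([[280,270],[650,18],[602,50],[762,125],[710,157],[232,597],[525,193]])/4+[155,225]
B=np.array([[275,258],[657,12],[612,43],[793,88],[740,122],[238,598],[542,160]])/4+[135,235]
pa=np.array([46,420])/4+[155,225];pb=np.array([22,372])/4+[135,235]
def peg(t):
    a=np.radians(-110)+t;return [80+85*np.cos(a),85*np.sin(a),85]
def r(v,sep=True):
    W=F2W(v,F);pw=F2W(v,peg(v[3]))
    return np.concatenate([proj('scene',W)-A,proj('side',W)-B,proj('scene',pw)-pa,proj('side',pw)-pb])
s=least_squares(lambda v:r(v).ravel(),[550,0,1.5,1.8],x_scale=[10,10,.1,.1],loss='soft_l1')
print(s.x,s.cost);print(r(s.x).round(1).tolist())
for n,p in dict(peg=peg(s.x[3]),pegend=peg(0),push=[-137,0,40],axis=[80,0,34],pin=[55,-36,46]).items(): print(n,F2W(s.x,p).round(1))
E
python3 fit.py; python3 - <<'E'
from h import *
s=robot.get_state()
from scipy.spatial.transform import Rotation as R
print(R.from_euler('xyz',s['tcp_rot']).as_matrix().round(3))
# nut/hexkey ground positions
for n,(u,v) in [('nut',(375,278)),('hk',(372,228)),('hk',(420,252)),('block',(85,380))]:
    p=robot.camera_params('scene');d=p['pose'][:3,:3]@np.linalg.inv(p['intrinsics'])@[u,v,1];o=p['pose'][:3,3];print(n,o+d*(5-o[2])/d[2])
E
```

```text
[475.3035639  136.31470328   1.41985381   1.83566868] 7.703766079004245
[[-0.2, -0.5], [0.4, -1.0], [-1.3, -0.6], [1.4, -1.2], [0.5, -0.0], [-0.3, 0.1], [-0.2, -1.3], [-0.2, 0.5], [0.9, -0.5], [-1.6, -0.6], [1.4, 0.1], [1.1, 0.1], [-0.1, 0.8], [0.2, 1.1], [-0.6, 0.1], [-0.5, 0.9]]
peg [[507.1 298.1  85. ]]
pegend [[561.9 174.7  85. ]]
push [[454.7   0.9  40. ]]
axis [[487.3 215.4  34. ]]
pin [[519.2 185.3  46. ]]
[[-0.001  0.929  0.369]
 [ 0.001  0.369 -0.929]
 [-1.    -0.    -0.001]]
nut [374.67433712 -20.44448712   5.        ]
hk [ 450.17168553 -107.06574487    5.        ]
hk [ 350.26567449 -119.18986315    5.        ]
block [580.22541046 413.9493857    5.        ]
```

Fit residuals are about 1 px: cam 1.84 rad, inside the stated 1.5–2.1. The fixture is at (475,136) with yaw 81.4°. I'll check the pole and wall clearance, and plan the tool waypoints.

```bash
python3 - <<'E'
from h import *
p=robot.camera_params('scene');o=p['pose'][:3,3]
for n,(u,v) in [('poleL',(398,112)),('poleR',(440,118)),('can',(450,128)),('edge1',(280,225)),('edge2',(525,37))]:
    d=p['pose'][:3,:3]@np.linalg.inv(p['intrinsics'])@[u,v,1];print(n,(o+d*(0-o[2])/d[2]).round())
f=[475.3,136.3,1.41985];ax=F2W(f,[80,0,34])[0][:2]
for ph in [76.5,60,40,20,0,-20,-28.6]:
    a=np.radians(ph);pg=ax+85*np.array([np.cos(a),np.sin(a)]);t=np.array([-np.sin(a),np.cos(a)])
    print(ph,'peg',pg.round(1),'off19',(pg+19*t).round(1),'off38',(pg+38*t).round(1))
E
```

```text
poleL [ 632. -433.    0.]
poleR [ 547. -479.    0.]
can [ 509. -463.    0.]
edge1 [587.  -1.   0.]
edge2 [ 576. -938.    0.]
76.5 peg [507.2 298. ] off19 [488.7 302.5] off38 [470.2 306.9]
60 peg [529.8 289. ] off19 [513.4 298.5] off38 [496.9 308. ]
40 peg [552.4 270. ] off19 [540.2 284.6] off38 [528.  299.1]
20 peg [567.2 244.5] off19 [560.7 262.3] off38 [554.2 280.2]
0 peg [572.3 215.4] off19 [572.3 234.4] off38 [572.3 253.4]
-20 peg [567.2 186.3] off19 [573.7 204.2] off38 [580.2 222. ]
-28.6 peg [562.  174.7] off19 [571.1 191.4] off38 [580.1 208.1]
```

Request:
{"op": "step_arm", "data": {"dp": [[0.04, 0.02, 0.01], [0.08, 0.05, 0.01], [0.12, 0.09, 0.01], [0.15, 0.13, 0.01], [0.17, 0.17, 0.01], [0.19, 0.22, 0.01], [0.2, 0.27, 0.01], [0.21, 0.32, 0.01]], "rot": [[0, 0, 8], [0, 0, 16], [0, 0, 24], [0, 0, 32], [0, 0, 40], [0, 0, 48], [0, 0, 56], [0, 0, 64]], "gripper": [0, 0, 0, 0, 0, 0, 0, 0], "force": 80}}

```text
time: 0.9
tool_pos: [439.4, -265.5, 313.5]
tcp_rot: [2.676, 1.57, 2.606]
force: [1.2, -0.1, 0.8]
grip_width: 0.1
```

Request:
{"op": "step_arm", "data": {"dp": [[0.005, 0.045, 0], [0.01, 0.09, 0], [0.01, 0.135, 0], [0.01, 0.18, 0], [0.01, 0.225, 0], [0.01, 0.27, 0], [0.01, 0.315, 0], [0.01, 0.36, 0]], "rot": [[0, 0, 8], [0, 0, 16], [0, 0, 24], [0, 0, 32], [0, 0, 40], [0, 0, 48], [0, 0, 56], [0, 0, 64]], "gripper": [0, 0, 0, 0, 0, 0, 0, 0]}}

```text
time: 1.7
tool_pos: [448.7, 94.0, 313.9]
tcp_rot: [-2.177, 1.57, -1.131]
force: [0.7, -0.2, 0.6]
grip_width: -0.2
```

Request:
{"op": "step_arm", "data": {"dp": [[0.004, 0.045, 0], [0.008, 0.09, 0], [0.01, 0.135, 0], [0.012, 0.18, 0], [0.014, 0.209, 0], [0.014, 0.209, 0]], "rot": [[0, 0, 6], [0, 0, 12], [0, 0, 17], [0, 0, 17], [0, 0, 17], [0, 0, 17]], "gripper": [0, 0, 0, 0, 0, 0]}}

```text
time: 2.3
tool_pos: [461.6, 305.5, 313.4]
tcp_rot: [0.917, 1.568, 2.261]
force: [-1.0, -0.5, 0.2]
grip_width: -0.2
```

```bash
cat > st.py <<'E'
from h import *
import sys
from scipy.spatial.transform import Rotation as R
s=robot.get_state();M=R.from_euler('xyz',s['tcp_rot']).as_matrix()
print(s['time'],s['tool_pos'].round(1),'F',s['force'].round(1),'yaw_y',np.degrees(np.arctan2(M[1,1],M[0,1])).round(1),'q',s['joint_pos'].round(2))
if len(sys.argv)>1:
    n=sys.argv[1];cv2.imwrite(f'pics/{sys.argv[2]}.png',robot.read_camera(n))
E
python3 st.py side s1
```

```text
2.3 [461.6 305.5 313.4] F [-1.  -0.5  0.2] yaw_y 167.0 q [ 0.14  0.3  -0.97  1.6   0.25  1.37  0.49]
```

View pics/s1.png

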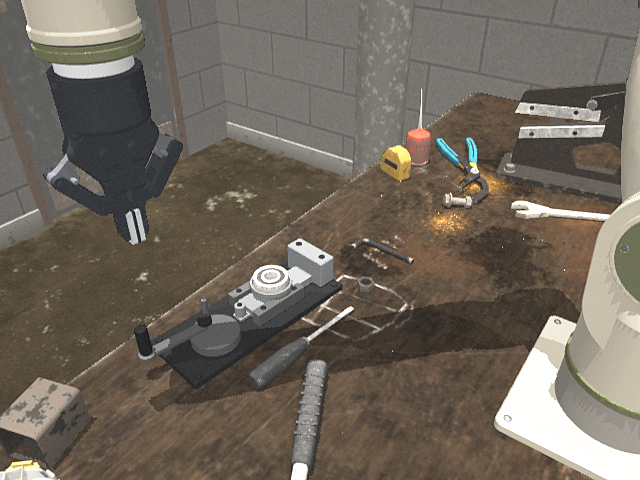

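The tool is beside the peg, on its counter-clockwise side, with the fingers shut. Descending.

Request:
{"op": "step_arm", "data": {"dp": [[0, 0, -0.045], [0, 0, -0.09], [0, 0, -0.135], [0, 0, -0.17], [0, 0, -0.185], [0, 0, -0.185]], "rot": [[0, 0, 0], [0, 0, 0], [0, 0, 0], [0, 0, 0], [0, 0, 0], [0, 0, 0]], "gripper": [0, 0, 0, 0, 0, 0]}}

```text
time: 2.95
tool_pos: [462.9, 299.9, 127.6]
tcp_rot: [2.381, 1.568, -2.565]
force: [0.1, 0.2, 0.3]
grip_width: 0.3
```

```bash
python3 st.py side s2; python3 -c "
import cv2;a=cv2.imread('pics/s2.png')[200:400,80:346];cv2.imwrite('pics/s2c.png',cv2.resize(a,(798,600)))"
```

```text
2.95 [462.9 299.9 127.6] F [0.1 0.2 0.3] yaw_y 166.6 q [ 0.06  0.49 -0.87  1.81  0.43  1.05  0.36]
```

View pics/s2c.png

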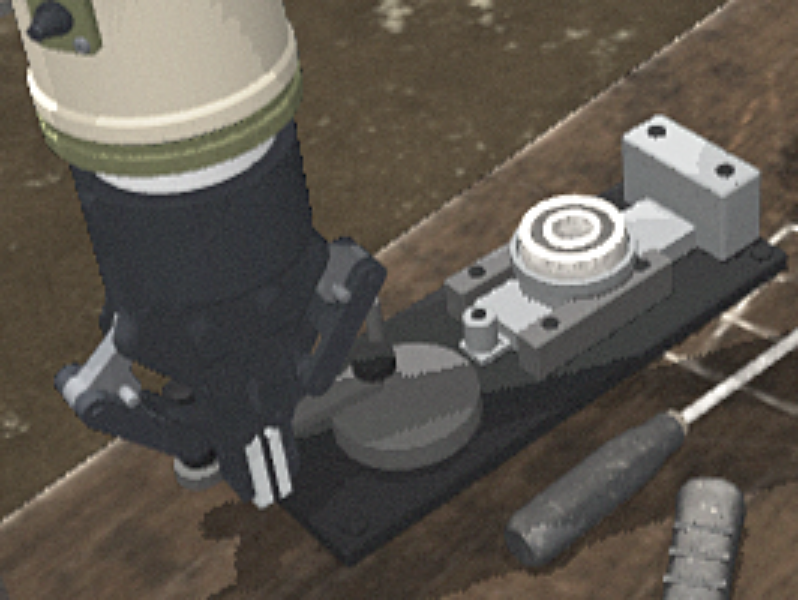

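The fingertip stands clear between the robot and the peg. Pushing along the arc.

Request:
{"op": "step_arm", "data": {"dp": [[0.015, 0.0015, 0], [0.026, 0.0025, 0], [0.032, 0.002, 0], [0.0385, 0.001, 0], [0.0445, 0, 0], [0.0505, -0.0015, 0], [0.0575, -0.004, 0], [0.0645, -0.007, 0]], "rot": [[0, 0, 0], [0, 0, 0], [0, 0, -4], [0, 0, -8.5], [0, 0, -12.5], [0, 0, -16.5], [0, 0, -21.5], [0, 0, -26.5]], "gripper": [0, 0, 0, 0, 0, 0, 0, 0]}}

```text
time: 3.8
tool_pos: [528.1, 295.7, 131.0]
tcp_rot: [0.245, 1.568, 1.118]
force: [-3.3, 3.1, 1.3]
grip_width: -0.1
```

```bash
python3 st.py side s3; python3 -c "
import cv2;a=cv2.imread('pics/s3.png')[200:400,80:346];cv2.imwrite('pics/s3c.png',cv2.resize(a,(798,600)))"
```

```text
3.8 [528.1 295.7 131. ] F [-3.3  3.1  1.3] yaw_y 140.0 q [-0.01  0.55 -0.74  1.67  0.41  1.08  0.  ]
```

View pics/s3c.png

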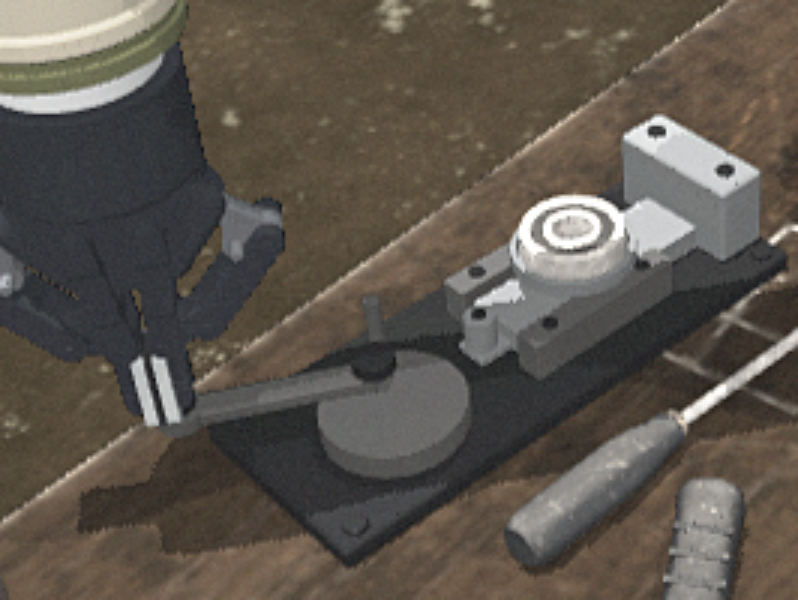

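The peg is moving with the fingertips at 4.5 N, as expected. Continuing.

Request:
{"op": "step_arm", "data": {"dp": [[0.0065, -0.0045, -0.001], [0.0125, -0.009, -0.002], [0.0185, -0.0135, -0.002], [0.024, -0.019, -0.002], [0.029, -0.025, -0.002], [0.033, -0.031, -0.002], [0.037, -0.0375, -0.002], [0.04, -0.0445, -0.002]], "rot": [[0, 0, -5], [0, 0, -10], [0, 0, -15], [0, 0, -20], [0, 0, -25], [0, 0, -30], [0, 0, -35], [0, 0, -40]], "gripper": [0, 0, 0, 0, 0, 0, 0, 0]}}

```text
time: 4.65
tool_pos: [569.1, 251.5, 129.1]
tcp_rot: [0.581, 1.565, 0.757]
force: [2.6, 5.4, -1.5]
grip_width: -0.2
```

```bash
python3 st.py
```

```text
4.65 [569.1 251.5 129.1] F [ 2.6  5.4 -1.5] yaw_y 100.1 q [-0.04  0.54 -0.58  1.63  0.33  1.06 -0.54]
```

Request:
{"op": "step_arm", "data": {"dp": [[0.003, -0.0075, 0], [0.005, -0.0145, 0], [0.006, -0.022, 0], [0.007, -0.0295, 0], [0.007, -0.037, 0], [0.006, -0.0445, 0], [0.005, -0.0505, 0], [0.004, -0.054, 0]], "rot": [[0, 0, -5], [0, 0, -10], [0, 0, -15], [0, 0, -20], [0, 0, -25], [0, 0, -30], [0, 0, -34], [0, 0, -36]], "gripper": [0, 0, 0, 0, 0, 0, 0, 0]}}

```text
time: 5.45
tool_pos: [573.7, 196.2, 129.2]
tcp_rot: [0.838, 1.565, 0.385]
force: [5.8, 2.3, -0.2]
grip_width: 0.0
```

```bash
python3 st.py side s4; python3 -c "
import cv2;a=cv2.imread('pics/s4.png')[200:400,80:346];cv2.imwrite('pics/s4c.png',cv2.resize(a,(798,600)))"
```

```text
5.45 [573.7 196.2 129.2] F [ 5.8  2.3 -0.2] yaw_y 64.1 q [-0.04  0.48 -0.45  1.68  0.24  1.03 -1.03]
```

View pics/s4c.png

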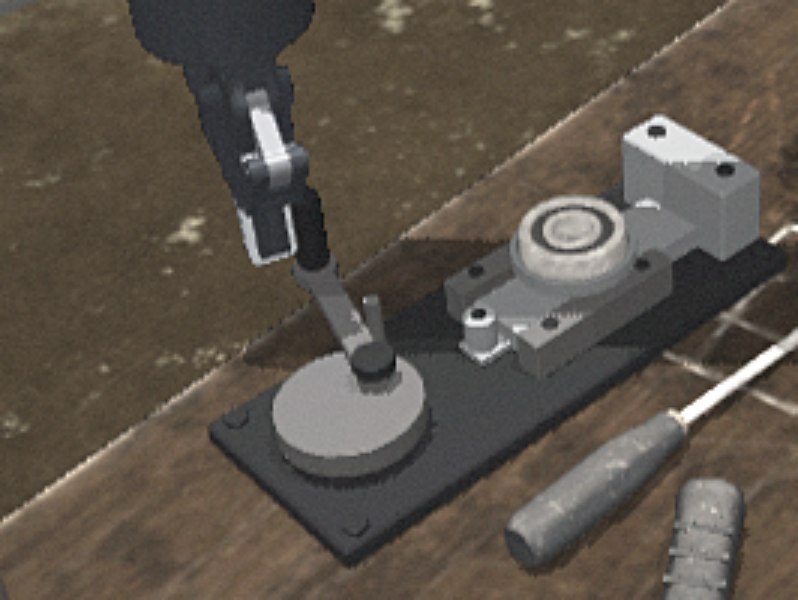

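The arm is nearly at the pin. Creeping on until the force rises.

Request:
{"op": "step_arm", "data": {"dp": [[-0.001, -0.002, 0], [-0.002, -0.004, 0], [-0.003, -0.006, 0], [-0.003, -0.006, 0]], "rot": [[0, 0, -1], [0, 0, -2], [0, 0, -2], [0, 0, -2]], "gripper": [0, 0, 0, 0]}}

```text
time: 5.9
tool_pos: [570.7, 191.3, 129.2]
tcp_rot: [0.989, 1.564, 0.506]
force: [6.8, 4.7, -0.7]
grip_width: -0.1
```

Request:
{"op": "step_arm", "data": {"dp": [[-0.001, -0.002, 0], [-0.002, -0.004, 0], [-0.002, -0.004, 0]], "rot": [[0, 0, 0], [0, 0, 0], [0, 0, 0]], "gripper": [0, 0, 0]}}

```text
time: 6.2
tool_pos: [570.1, 190.6, 129.7]
tcp_rot: [1.177, 1.557, 0.696]
force: [17.7, 16.8, -12.0]
grip_width: -0.0
```

```bash
python3 st.py side s5; python3 -c "
import cv2;a=cv2.imread('pics/s5.png')[200:400,80:346];cv2.imwrite('pics/s5c.png',cv2.resize(a,(798,600)))"
```

```text
6.2 [570.1 190.6 129.7] F [ 17.7  16.8 -12. ] yaw_y 62.4 q [-0.03  0.47 -0.45  1.7   0.23  1.01 -1.04]
```

View pics/s5c.png

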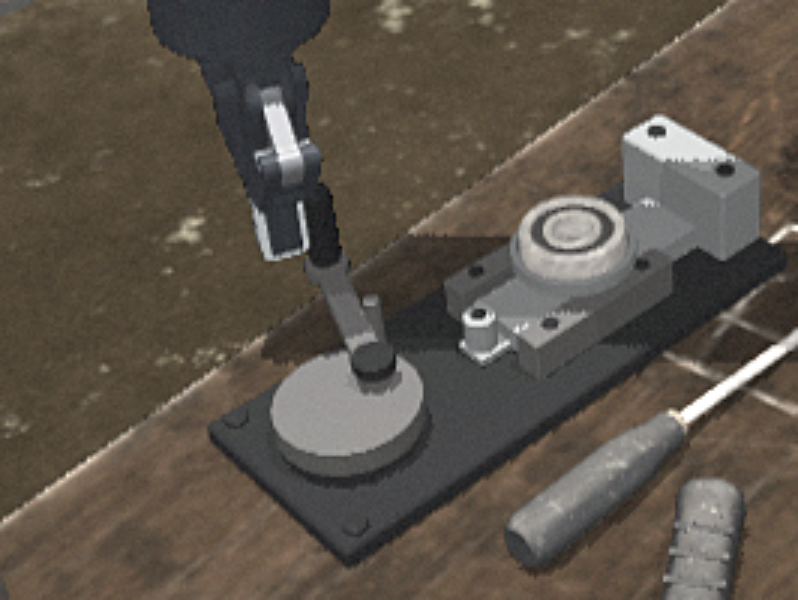

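The force jumped to about 25 N after less than 1 mm of travel, so the arm is on the pin. Backing off and lifting away.

Request:
{"op": "step_arm", "data": {"dp": [[0.006, 0.011, 0], [0.011, 0.022, 0], [0.011, 0.022, 0.03], [0.011, 0.022, 0.075], [0.011, 0.022, 0.12], [0.008, 0, 0.135], [0, -0.045, 0.135], [-0.01, -0.09, 0.135]], "rot": [[0, 0, 0], [0, 0, 0], [0, 0, 0], [0, 0, 0], [0, 0, 0], [0, 0, 4], [0, 0, 8], [0, 0, 12]], "gripper": [0, 0, 0, 0, 0, 0, 0, 0]}}

```text
time: 7.05
tool_pos: [556.6, 95.6, 262.9]
tcp_rot: [0.407, 1.57, 0.136]
force: [1.5, -1.1, -0.6]
grip_width: -0.0
```

```bash
python3 st.py scene s6; python3 -c "
import cv2;a=cv2.imread('pics/s6.png')[225:375,155:355];cv2.imwrite('pics/s6c.png',cv2.resize(a,(800,600)))"
```

```text
7.05 [556.6  95.6 262.9] F [ 1.5 -1.1 -0.6] yaw_y 74.5 q [ 0.15  0.26 -0.47  1.66  0.13  1.25 -0.62]
```

View pics/s6.png

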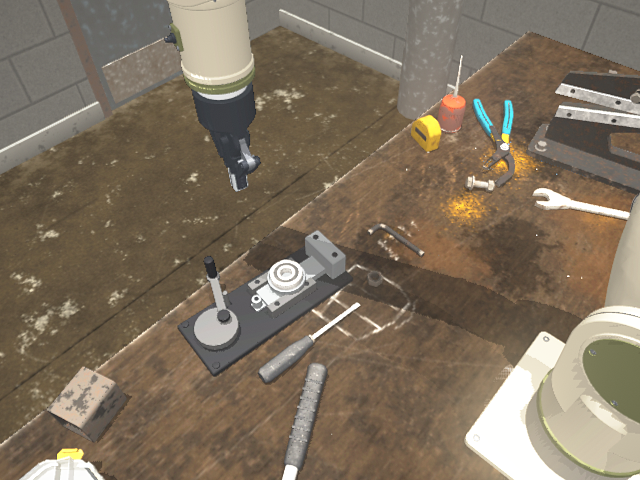

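```bash
python3 - <<'E'
from h import *
print(proj('scene',[561.9,174.7,85]))
E
```

```text
[[208.282625   258.78826461]]
```

Request:
{"op": "step_arm", "data": {"dp": [[-0.02, -0.03, 0], [-0.045, -0.06, 0], [-0.07, -0.09, 0], [-0.09, -0.115, 0], [-0.107, -0.133, 0], [-0.107, -0.133, 0], [-0.107, -0.133, -0.03], [-0.107, -0.133, -0.06]], "rot": [[0, 0, 2], [0, 0, 4], [0, 0, 6], [0, 0, 7], [0, 0, 7], [0, 0, 7], [0, 0, 7], [0, 0, 7]], "gripper": [0, 0, 0, 0, 0, 0, 0, 0]}}

```text
time: 7.9
tool_pos: [450.8, -36.5, 202.3]
tcp_rot: [0.023, 1.568, -0.13]
force: [0.5, -0.4, -0.0]
grip_width: -0.0
```

```bash
python3 st.py
```

```text
7.9 [450.8 -36.5 202.3] F [ 0.5 -0.4 -0. ] yaw_y 81.2 q [ 0.37  0.06 -0.4   2.01  0.03  1.07 -0.2 ]
```

The peg top shows at about (210,261), against (208,259) predicted for cam angle 0, so the cam is at its stop. Going down behind the push face.

Request:
{"op": "step_arm", "data": {"dp": [[-0.001, -0.001, -0.04], [-0.001, -0.001, -0.075], [-0.001, -0.001, -0.097], [-0.001, -0.001, -0.097]], "rot": [[0, 0, 0], [0, 0, 0], [0, 0, 0], [0, 0, 0]], "gripper": [0, 0, 0, 0]}}

```text
time: 8.3
tool_pos: [447.5, -37.1, 102.6]
tcp_rot: [3.061, 1.566, 2.909]
force: [0.2, -1.0, 0.2]
grip_width: -0.2
```

```bash
python3 st.py side s7; python3 -c "
import cv2;a=cv2.imread('pics/s7.png')[150:350,230:496];cv2.imwrite('pics/s7c.png',cv2.resize(a,(798,600)))"
```

```text
8.3 [447.5 -37.1 102.6] F [ 0.2 -1.   0.2] yaw_y 81.3 q [ 0.35  0.21 -0.4   2.1   0.11  0.86 -0.26]
```

View pics/s7c.png

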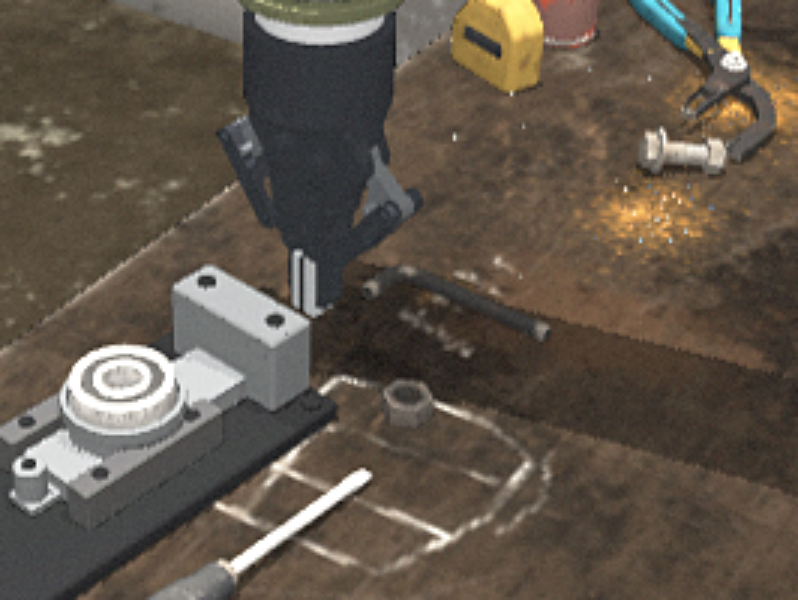

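The fingers stand behind the middle of the block, clear of the nut and hex key. Pushing along (0.15, 0.99).

Request:
{"op": "step_arm", "data": {"dp": [[0.0015, 0.01, 0], [0.003, 0.02, 0], [0.004, 0.025, 0], [0.0045, 0.03, 0], [0.005, 0.034, 0], [0.0055, 0.038, 0], [0.0065, 0.042, 0], [0.007, 0.046, 0]], "rot": [[0, 0, 0], [0, 0, 0], [0, 0, 0], [0, 0, 0], [0, 0, 0], [0, 0, 0], [0, 0, 0], [0, 0, 0]], "gripper": [0, 0, 0, 0, 0, 0, 0, 0]}}

```text
time: 9.15
tool_pos: [455.7, 7.9, 104.9]
tcp_rot: [-1.514, 1.571, -1.669]
force: [0.0, -2.0, 1.9]
grip_width: 0.0
```

```bash
python3 st.py
```

```text
9.15 [455.7   7.9 104.9] F [ 0.  -2.   1.9] yaw_y 81.1 q [ 0.28  0.22 -0.43  2.08  0.12  0.86 -0.37]
```

Request:
{"op": "step_arm", "data": {"dp": [[0.0005, 0.003, 0], [0.001, 0.006, 0], [0.0015, 0.009, 0], [0.002, 0.011, 0], [0.002, 0.013, 0], [0.002, 0.013, 0]], "rot": [[0, 0, 0], [0, 0, 0], [0, 0, 0], [0, 0, 0], [0, 0, 0], [0, 0, 0]], "gripper": [0, 0, 0, 0, 0, 0]}}

```text
time: 9.75
tool_pos: [457.7, 21.1, 104.8]
tcp_rot: [1.099, 1.571, 0.945]
force: [0.4, -1.6, 0.3]
grip_width: 0.1
```

```bash
python3 st.py side s8; python3 -c "
import cv2;a=cv2.imread('pics/s8.png')[200:400,100:366];cv2.imwrite('pics/s8c.png',cv2.resize(a,(798,600)))"
```

```text
9.75 [457.7  21.1 104.8] F [ 0.4 -1.6  0.3] yaw_y 81.2 q [ 0.26  0.23 -0.44  2.07  0.13  0.87 -0.4 ]
```

View pics/s8c.png

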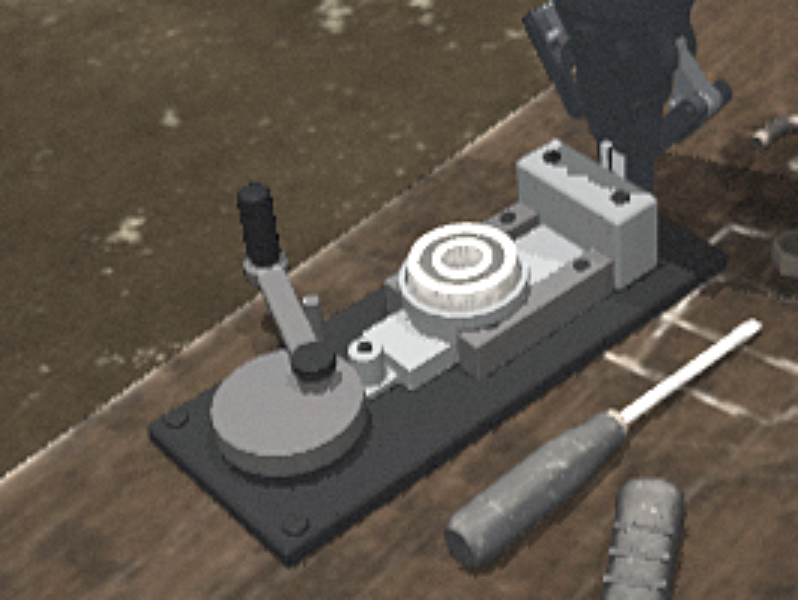

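The block is very close to the rail ends, the bearing is seated and the cam arm is on its pin. Pushing on gently until the hard stop shows in the force.

Request:
{"op": "step_arm", "data": {"dp": [[0.0005, 0.002, 0], [0.0005, 0.004, 0], [0.0005, 0.004, 0]], "rot": [[0, 0, 0], [0, 0, 0], [0, 0, 0]], "gripper": [0, 0, 0]}}

```text
time: 10.1
tool_pos: [457.8, 21.5, 104.8]
tcp_rot: [-1.772, 1.566, -1.929]
force: [-2.6, -16.3, 4.5]
grip_width: 0.2
```

Request:
{"op": "step_arm", "data": {"dp": [[0.0005, 0.002, 0], [0.0005, 0.003, 0], [0.0005, 0.003, 0]], "rot": [[0, 0, 0], [0, 0, 0], [0, 0, 0]], "gripper": [0, 0, 0]}}

```text
time: 10.4
tool_pos: [457.9, 21.8, 104.8]
tcp_rot: [-1.788, 1.563, -1.948]
force: [-5.4, -27.4, 9.7]
grip_width: 0.2
```

Request:
{"op": "step_arm", "data": {"dp": [[-0.002, -0.012, 0], [-0.004, -0.03, 0], [-0.005, -0.036, 0.01], [-0.005, -0.036, 0.055], [-0.005, -0.036, 0.1], [-0.005, -0.036, 0.15], [-0.005, -0.036, 0.19], [-0.005, -0.036, 0.19]], "rot": [[0, 0, 0], [0, 0, 0], [0, 0, 0], [0, 0, 0], [0, 0, 0], [0, 0, 0], [0, 0, 0], [0, 0, 0]], "gripper": [0, 0, 0, 0, 0, 0, 0, 0]}}

```text
time: 11.2
tool_pos: [455.6, -7.0, 301.3]
tcp_rot: [0.131, 1.561, -0.023]
force: [0.5, 0.6, -0.5]
grip_width: 0.0
```

```bash
python3 st.py side s9; python3 st.py scene s10; python3 -c "
import cv2
cv2.imwrite('pics/s9c.png',cv2.resize(cv2.imread('pics/s9.png')[220:385,130:350],(800,600),interpolation=cv2.INTER_CUBIC))"
python3 - <<'E'
from h import *
f=[475.3,136.3,1.41985]
# predicted pixels in s9c at carriage 32 vs 0
for n,P in [('rear-y',[-137,-38,58]),('front+y',[-107,38,58]),('rear+y',[-137,38,58]),('bear',[-40,0,55])]:
    for d in (0,29.5,32):
        q=proj('side',F2W(f,np.array(P)+[d,0,0]))[0];print(n,d,((q-[130,220])*[800/220,600/165]).round(0))
print('peg0',[((proj('side',F2W(f,[80+85*np.cos(a),85*np.sin(a),85]))[0]-[130,220])*[800/220,600/165]).round() for a in np.radians(-110)+np.array([0,.15])])
E
```

```text
11.2 [455.6  -7.  301.3] F [ 0.5  0.6 -0.5] yaw_y 81.2 q [ 0.35 -0.03 -0.42  1.87 -0.01  1.28 -0.22]
11.25 [454.7  -7.2 298.3] F [ 0.1 -0.  -0.6] yaw_y 81.2 q [ 0.35 -0.02 -0.42  1.88 -0.01  1.28 -0.22]
rear-y 0 [619.  64.]
rear-y 29.5 [570.  91.]
rear-y 32 [565.  94.]
front+y 0 [695. 166.]
front+y 29.5 [644. 198.]
front+y 32 [639. 200.]
rear+y 0 [744. 135.]
rear+y 29.5 [696. 165.]
rear+y 32 [691. 168.]
bear 0 [512. 204.]
bear 29.5 [456. 237.]
bear 32 [451. 240.]
peg0 [array([197., 159.]), array([165., 168.])]
```

View pics/s9c.png

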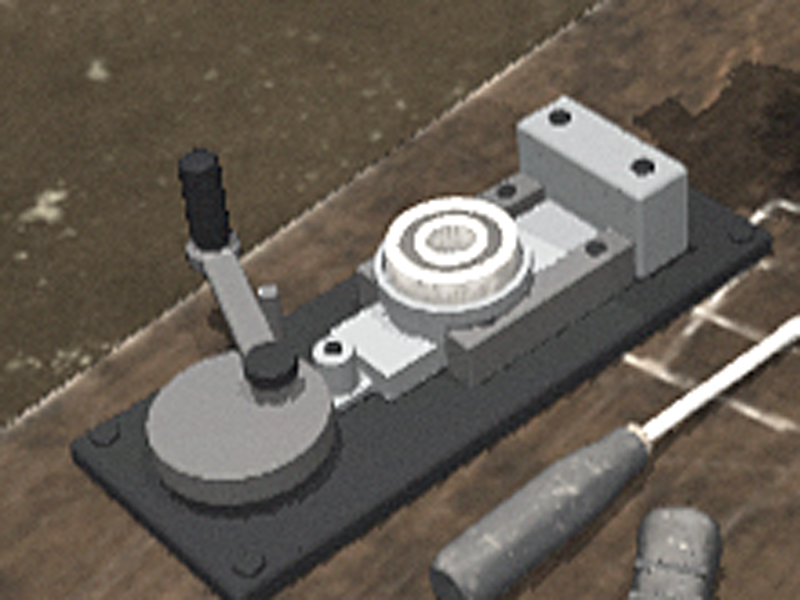

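View pics/s10.png

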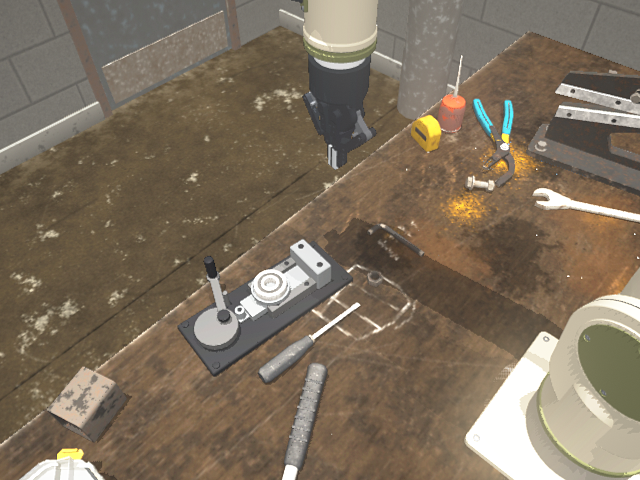

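The cross block sits against the rail ends, with its corners at (565,96) and (688,170) against (565,94) and (691,168) predicted for 32 mm. The bearing is at (450,240), matching (451,240). The peg top is at about (199,160), against (197,159) predicted for cam angle 0. The tools show no visible shift, and the robot is clear.

```bash
python3 -c "
from workcell import robot
print(robot.finish_job())"
```

```text
the job is handed in; nothing more can be done
None
```

I pushed the cam's arm clockwise onto its stop pin, then pushed the carriage fully home, using only the shut fingertips. The job was handed in at about 11.3 s of the 51 s allowed. `finish_job` gives no verdict, so the result rests on the checks below.

- **Cam:** The push took 4–8 N. It then jumped to about 25 N with less than 1 mm of further travel, so the arm is on the pin. In the last side view the peg top is within about 2 px (enlarged picture) of where cam angle 0 should put it.
- **Carriage:** It stalled with 16 N and then 27 N, and moved only 0.3 mm between the two. In the last side view the block corners are within about 3 px (enlarged picture) of full 32 mm travel.
- **Bearing:** It lies flat in its nest, within 1 px of the predicted position in the same view.
- **Bystanders:** The screwdriver, nut and hex key show no visible shift in the last scene view. I judged this by eye and did not measure it.
- **Robot:** It ended clear of everything, with almost no force on the tool.

One small disagreement: in an earlier scene view the peg top was about 3 px from its predicted place, roughly 0.04 rad. That is within the calibration error. No check failed.

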